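# Shim a battery tight in its cradle by feel

### The job

Take the tapered shim by its grip out of the rack and slide it, thin end down, into the gap between the battery and the plain end wall of its cradle, at about the middle of the wall. Keep its flat face on the wall and judge the fit by the drag: go on past the light, even drag of the battery sliding over, until the battery is tight against the rubber buffer and the shim is firm, but do not force it. Then let go and leave it standing upright in the gap, with everything else undisturbed.

Things in the scene. Friction and masses are not known exactly. Their poses are not given: they have to be found in the camera images.
- shim_grip (a point): Centre of the tapered shim's black ribbed grip, 34 (x) x 20 (y) x 30 mm tall; take it by either pair of sides. Below hangs a white nylon blade 30 mm wide, 110 mm long, tapering evenly from 19.5 to 4 mm thick. Its -y face is flat and upright, 10 mm to the -y side of this point; the taper is all on +y. z up. 60 g; starts in a rack slot, 70 mm of blade showing, leaning up to 2 degrees.
- shim_tip (a point): Middle of the thin end of the shim's blade, 125 mm below the grip's centre and 8 mm to its -y side; same axes. Keep the flat face against the end wall: a shim held off the wall springs to it and goes slack when let go; it may then be pushed farther, held or pressed on the grip's top. The tip ends 55 to 95 mm below the wall's edge; the gap's floor is 120 mm below it.
- wall_edge (a point): Middle of the top inner edge of the cradle's plain end wall: fixed, 100 mm long, 6 mm thick, top 126 mm above the counter and 15 mm above the battery, so its face can be felt with the tip before going down. x along the wall, y square from the wall to the battery, z up. The gap lies between the wall (y = 0) and the battery, 6 to 9 mm wide at first.
- battery: Black battery, grey lid, 87 (x) x 150 (y) x 105 mm tall, 0.6 kg, loose between side lips; origin at the centre of its underside. Two 10 mm brass posts at its +y end. The shim goes in freely at first, then drags evenly with 5 to 11 N of down-push while it slides the battery to +y, until it meets the rubber buffer: after 0 to 7 mm, different each time and not measured.
- cradle: Fixed steel cradle, base 116 x 240 x 6 mm, plain end wall at -y, dark stop with rubber buffer at +y, 22 mm side lips. Origin on the counter, 85 mm to +y of the wall's inner face. With the battery against the buffer (10 N per mm) the shim's drag climbs about 2 N per mm of depth. At a down-push of about 22 N (19 to 26) while moving it is firm and stays by friction; above 30 N it is forced.
- rack: Fixed wooden rack, 75 (x) x 160 (y) x 46 mm tall, origin at the centre of its underside. Two slots, 34 (x) x 10.5 mm and 40 mm deep, lie 46 mm either side of the centre along y. The tapered shim stands in one, the plain packer in the other, either way round.
- packer_mid (a point): Centre of the plain parallel packer, a white nylon strip 30 x 8 x 85 mm without a grip, standing in the other slot. To be left alone.
- spanner: Steel combination spanner, 150 mm long, lying on the counter. To be left alone.
- post_adapter: Brass top-post adapter, a cone 23 mm across and 20 mm high, standing on the counter. To be left alone.
- terminal_cover: Grey bakelite terminal cover, 50 x 34 x 22 mm with a short spout, on the counter. To be left alone.
- bus_bar: Copper bus bar offcut, 70 x 25 x 6 mm, lying on the counter. To be left alone.
Not all that is in view belongs to the job. What is shaped like the part that bears shim_grip but purple is not meant. What is shaped like the battery but purple is not meant.

How it is judged:
By the outcome, as a careful person would: the job done as asked, in the order asked, and still so for the second after the job is handed in, with the robot touching nothing.
It also fails if it takes over 45 s, if anything falls off the work surface, if the arm or the gripper's body presses on something with over 40 N, if the wrist force passes 120 N, or if a joint passes its speed limit or range.

### The arm

A 6-joint arm with a two-finger parallel gripper is mounted at the origin on the work surface. World frame = base frame: x ahead of the robot, y to its left, z up, the work surface at z = 0. Lengths are in m, angles in rad, forces in N, time in s.
With the tool pointing down it reaches from about 0.3 to 0.75 m from the base axis. Payload 8.5 kg.
Tool frame: the origin (TCP) lies between the finger pads; the fingertips stand 17 mm ahead of it and the grasp point (between the pads) lies 2 mm behind it; z points along the fingers, y is the line along which they close (so a half turn about z gives the same grasp; the last joint's range is limited). The gripper opens to 85 mm and grips with 20 to 120 N. Pads are 22 mm wide; open, the fingers measure 114 mm over their backs; the gripper's body (76 mm by 85 mm) begins 54 mm behind the grasp point. The pads swing forward as they close: fully open they stand 13 mm farther back than shut.
Start: joints at [-1.517, 0.381, 1.297, -0, 1.464, -0.215], TCP at [0.146, -0.53, 0.216] pointing down, gripper open.
Joint ranges: [-3.11, 3.11], [-0.89, 2.33], [0.22, 2.48], [-1.42, 4.56], [0.17, 2.85], [-2.88, 2.88]. Speed limits (rad/s): [2.39, 2.39, 3.14, 3.14, 3.14, 3.14].

### API

Orientations are given as a unit quaternion [x, y, z, w].
In Python, from bench import get_state, camera, camera_info, job, search_frame gives the robot as it stands.
- The arm moves only by the shell command python3 -m inch 'ROWS' [FORCE]. ROWS is JSON, a list of rows, each an object with "turn": the turn, a rotation vector about the tool's x, y, z normalised to -1 to 1, where 1 is 45 degrees, a list of three; "travel": the shift along the tool's x, y, z normalised to -1 to 1, where 1 is 25 cm, a list of three; "fingers": the opening, from 0 (shut) to 1 (fully open). A call has 1 to 20 rows; each row is the pose to reach, as a shift and turn from the pose commanded when the call began, along the tool's axes at that moment; what a row does not reach only later rows make up. A row lasts 1/12 s, in which the tool goes at most 41.7 mm and 7.16 degrees, less where a joint would pass 70% of its speed; a pose out of reach is approached as far as the arm can. A call with a number of a shift or a turn outside -1 to 1 is refused whole. A call with a gripper value outside its range is refused whole. The fingers move at their own pace and stop on an object; FORCE is the grip in N (left out, the last holds). Time passes only in rows, so rows that repeat a pose let the fingers close. It gives the time, the measured TCP pose, the force, the opening and the grip force at its end, in the units of the state.
- get_state(): the state, without advancing time (a new reading comes with each control period).
- camera(name): name is "side" or "top"; returns the picture (384x512x3 uint8, red, green, blue); there is no depth.
- camera_info(name): a dict with "camera_matrix" (3x3 intrinsics, pixels), "R" (3x3) and "t" (3): a world point X has camera coordinates R X + t. Camera axes: x right, y down, z forward; pixel columns grow to the right and rows downward; lengths in m; the calibration is good to about 2 mm. A picture is of the moment at which its call begins. camera_info takes no time and is no camera call.
- job.finish_job(): hands the job in; it is judged then, once.
Trained networks look in the newest picture that a camera, given by its name, has taken for a name from the list of things; names that differ only in an ending like _2 or _b are one class to them, and where a whole thing is asked for, a point or a joint stands for the part that bears it (a point fixed in the world has none). Each returns a list of dicts, best first, with "confidence" (0 to 1); they miss things now and then, are a little off and sometimes report something else, mostly with a low value. They report only what shows in the picture. A call takes as long as a camera call. They do not tell look-alikes from the thing itself.
- search_frame(camera, thing): "centre" ([column, row] in pixels, amid what is visible of it).
The state is a dict: "t": time; "joint_pos": joint angles; "qd": joint speeds; "tau": joint torques, N m; "tcp_pos": TCP position; "tcp_rot": TCP orientation; "contact_force": force on the tool from outside, world axes, zero at the start; "ft_torque": the same for the moment, N m; "gripper_width": finger opening in m; "gripper_force": force on a finger pad.
Only numpy, scipy, OpenCV 4.12 (cv2) and the standard library are available. Lean on these libraries where they do the work, as an engineer would, in place of code of your own. Each camera call takes 0.05 s, during which the arm holds its last target. There are 200 camera calls.

## Working session

There is one attempt and no reset: what is moved stays moved. The work goes in short steps, Python scripts to look and compute and a shell command to move; the robot and the scene stay as the last step left them, time stands still between calls to the robot, and variables do not carry over. Pictures are saved under pics/ and viewed, at most 10 in all, crops included, and the job is handed in when it is done.

```bash
mkdir -p pics; ls
python3 - <<'E'
from bench import *
import cv2,numpy as np
for n in("side","top"):
    im=camera(n); cv2.imwrite(f"pics/{n}0.png",im[:,:,::-1])
    i=camera_info(n); print(n,np.round(i["camera_matrix"],1).tolist(),np.round(i["R"],4).tolist(),np.round(i["t"],4).tolist())
    for th in["shim_grip","shim_tip","wall_edge","battery","cradle","rack","packer_mid"]:
        print(th,[(np.round(d["centre"],1).tolist(),round(d["confidence"],2)) for d in search_frame(n,th)][:4])
s=get_state();print(s)
E
```

```text
pics
side [[474.4, 0.0, 259.3], [0.0, 474.4, 187.9], [0.0, 0.0, 1.0]] [[-0.8089, -0.5879, -0.002], [-0.3852, 0.5326, -0.7536], [0.4442, -0.6089, -0.6573]] [0.4003, 0.3129, 0.8066]
shim_grip [([329.5, 160.9], 0.67), ([352.8, 215.0], 0.44)]
shim_tip [([326.4, 163.7], 0.75), ([355.3, 212.2], 0.43)]
wall_edge [([215.6, 262.6], 0.9)]
battery [([188.3, 246.0], 0.69), ([264.3, 315.9], 0.59)]
cradle [([211.3, 263.0], 0.71)]
rack [([335.9, 183.5], 0.96)]
packer_mid [([344.6, 151.5], 0.57)]
top [[431.3, 0.0, 264.8], [0.0, 431.3, 190.5], [0.0, 0.0, 1.0]] [[-0.0105, -0.9999, 0.0108], [-0.9979, 0.0098, -0.0639], [0.0638, -0.0114, -0.9979]] [-0.0807, 0.5346, 0.939]
shim_grip [([330.5, 222.5], 0.7), ([196.3, 184.6], 0.7), ([330.8, 286.8], 0.67)]
shim_tip [([325.2, 289.1], 0.92), ([332.6, 225.2], 0.64)]
wall_edge [([193.8, 183.6], 0.82)]
battery [([143.6, 274.1], 0.91), ([153.5, 168.9], 0.9)]
cradle [([193.7, 183.8], 0.64)]
rack [([351.9, 222.0], 0.6), ([196.9, 188.0], 0.34)]
packer_mid [([373.7, 221.9], 0.64), ([195.6, 183.2], 0.26)]
{'t': 0.8, 'joint_pos': array([-1.51727411e+00,  3.80584719e-01,  1.29738947e+00,  2.11034164e-05,
        1.46360116e+00, -2.15301271e-01]), 'qd': array([-0.00087475, -0.00128148, -0.00118187,  0.00048066, -0.00023373,
        0.00062306]), 'tau': array([ 3.07732997e-03, -4.48296189e+01, -2.31453180e+01, -4.61223090e-05,
        6.04357811e-04,  4.59567104e-06]), 'tcp_pos': array([ 0.1460805 , -0.53023107,  0.21623417]), 'tcp_rot': array([9.90980484e-01, 1.34006266e-01, 9.75757273e-06, 9.47366076e-06]), 'contact_force': array([ 1.16376172,  0.29237803, -0.84054314]), 'ft_torque': array([-0.01636742,  0.00920384, -0.02981474]), 'gripper_force': 0.0, 'gripper_width': 0.08495816315592065}
```

View pics/side0.png

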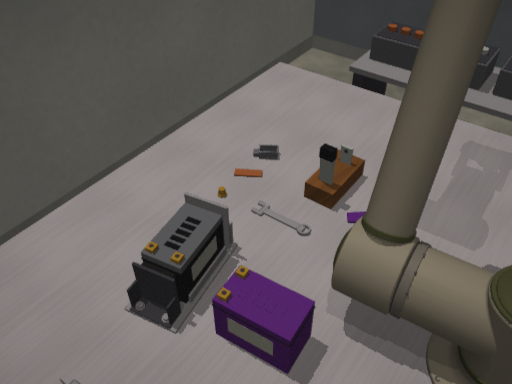

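View pics/top0.png

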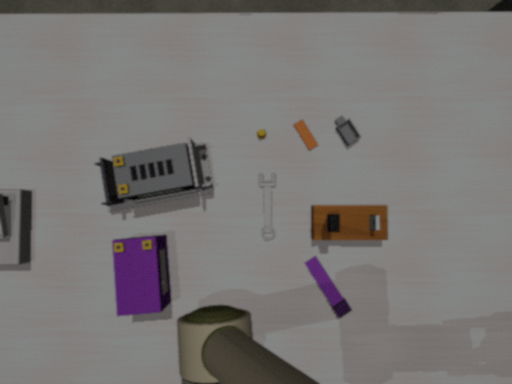

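Side view: the black-gripped shim is in the near slot at (328,152), with the packer at (346,156). The black battery in its cradle is at (185,245), and the plain wall is at upper right (207,215). The purple battery at (264,316) and purple shim at (358,216) are decoys. In the top view, shim candidates are the black grip (332,223), which I choose, and the purple one (328,287). Battery candidates are the black and grey one (150,170), which I choose, and the purple one (143,275). Next I check them in one close crop.

Run:
```python
import cv2,numpy as np
s=cv2.imread("pics/side0.png");t=cv2.imread("pics/top0.png")
def c(im,x,y,w,h,W,H):return cv2.resize(im[y:y+h,x:x+w],(W,H),interpolation=cv2.INTER_CUBIC)
a=np.hstack([c(s,300,135,80,60,400,300),c(t,300,195,96,60,400,300)])
b=np.hstack([c(s,170,190,80,60,400,300),c(t,150,130,80,80*3//4,400,300)])
o=np.vstack([a,b]); o=cv2.convertScaleAbs(o,alpha=1.6,beta=15)
cv2.imwrite("pics/crop1.png",o)
```

```text
(no output)
```

View pics/crop1.png

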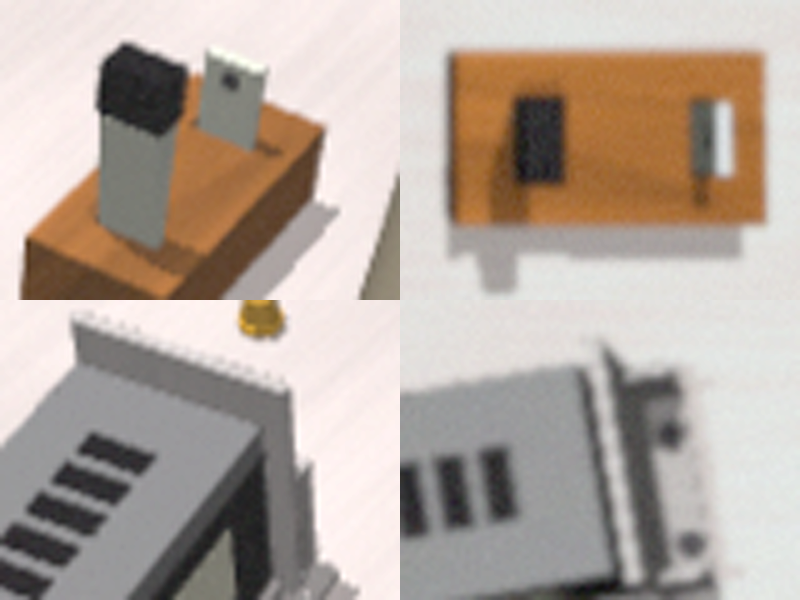

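The crop confirms the black ribbed grip on the white tapered blade and the upright wall with the gap beside the grey-lidded battery. Now for positions, with wireframes for both shim orientations.

```bash
cat > h.py <<'E'
import cv2,numpy as np
from bench import *
I={n:camera_info(n) for n in("side","top")}
def ray(n,p,z):
    i=I[n];K,R,t=map(np.array,(i["camera_matrix"],i["R"],i["t"]))
    d=R.T@np.linalg.inv(K)@np.array([p[0],p[1],1.]);c=-R.T@t
    return c+d*(z-c[2])/d[2]
def proj(n,X):
    i=I[n];x=np.atleast_2d(X)@np.array(i["R"]).T+np.array(i["t"]);x=x@np.array(i["camera_matrix"]).T
    return x[:,:2]/x[:,2:]
def rot(a):c,s=np.cos(a),np.sin(a);return np.array([[c,-s,0],[s,c,0],[0,0,1]])
def tri(ps,pt):
    A=[];b=[]
    for n,p in(("side",ps),("top",pt)):
        i=I[n];P=np.array(i["camera_matrix"])@np.c_[i["R"],i["t"]]
        for k in(0,1):r=p[k]*P[2]-P[k];A.append(r[:3]);b.append(-r[3])
    return np.linalg.lstsq(np.array(A),np.array(b),rcond=None)[0]
E
python3 - <<'E'
from h import *
print("rack",[ray("top",p,.046).round(4).tolist() for p in[(313.9,205.4),(387.1,205.4),(387.6,239.4),(313.9,239.4)]])
print("grip top",ray("top",(333.3,223),.146).round(4), "side:",[ray("side",p,.146).round(4).tolist() for p in[(324.5,144),(337.5,148.5),(332.5,153),(319.8,148.5)]])
print("wall side",[ray("side",p,.126).round(4).tolist() for p in[(185,195),(228,208)]])
print("wall top",[ray("top",p,.126).round(4).tolist() for p in[(187,142.5),(194,186)]])
s=cv2.imread("pics/side0.png");t=cv2.imread("pics/top0.png")
g=ray("top",(333.3,223),.146);g[2]=.131
def shim(g,a):
    V=[[sx*.017,sy*.01,sz*.015] for sz in(-1,1) for sx,sy in((-1,-1),(1,-1),(1,1),(-1,1))]
    V+=[[sx*.015,y,z] for z,t in((-.015,.0195),(-.085,4e-3+15.5e-3*40/110)) for sx,y in((-1,-.01),(1,-.01),(1,-.01+t),(-1,-.01+t))]
    return np.array(V)@rot(a).T+g
E_=[(i+k,(i+1)%4+k) for k in(0,4,8,12) for i in range(4)]+[(i+k,i+k+4) for k in(0,8) for i in range(4)]
out=[]
for im,n,(x,y) in((s,"side",(300,135)),(t,"top",(300,195))):
    row=[]
    for a in(0,np.pi):
        c=cv2.resize(im[y:y+60,x:x+80],(400,300),interpolation=cv2.INTER_CUBIC);c=cv2.convertScaleAbs(c,alpha=1.6)
        p=((proj(n,shim(g,a))-[x,y]+.5)*5).astype(int)
        for k,(i,j) in enumerate(E_):cv2.line(c,p[i].tolist(),p[j].tolist(),(0,0,255),1)
        row.append(c)
    out.append(np.hstack(row))
cv2.imwrite("pics/ov.png",np.vstack(out))
E
```

```text
rack [[0.4988, -0.1911, 0.046], [0.4972, -0.3489, 0.046], [0.4244, -0.3479, 0.046], [0.4262, -0.1898, 0.046]]
grip top [ 0.462  -0.2151  0.146 ] side: [[0.4755, -0.2206, 0.146], [0.4439, -0.2227, 0.146], [0.4447, -0.2018, 0.146], [0.4754, -0.1999, 0.146]]
wall side [[0.6281, 0.0719, 0.126], [0.5337, 0.0507, 0.126]]
wall top [[0.6234, 0.0678, 0.126], [0.5371, 0.054, 0.126]]
```

View pics/ov.png

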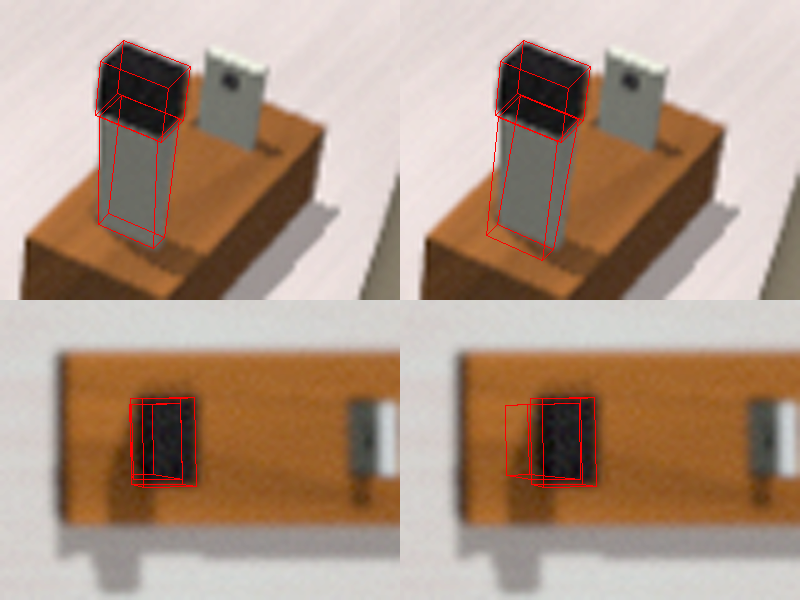

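Orientation is settled: the flat face is toward world -y (the left hypothesis fits). I refine the wall pose with an edge fit of the cradle in both cameras, done on a numeric gradient.

```bash
cat > fit.py <<'E'
from h import *
from scipy.optimize import differential_evolution as DE
G={}
for n in("side","top"):
    g=cv2.GaussianBlur(cv2.imread(f"pics/{n}0.png",0).astype(np.float32),(0,0),1.0)
    gm=np.hypot(cv2.Sobel(g,5,1,0),cv2.Sobel(g,5,0,1)); G[n]=np.minimum(gm,np.percentile(gm,97))
def segs(L):return np.array([np.linspace(a,b,40) for a,b in L])
# cradle frame relative to wall_edge (x along wall,y to battery,z up)
W=segs([((-.05,0,0),(.05,0,0)),((-.05,-.006,0),(.05,-.006,0)),((-.05,0,0),(-.05,0,-.1)),
 ((-.058,-.035,-.12),(-.058,.205,-.12)),((-.058,-.035,-.12),(.058,-.035,-.12))])
def score(p,ns,S):
    X=S.reshape(-1,3)@rot(p[2]).T+[p[0],p[1],.126]
    v=0
    for n in ns:
        q=proj(n,X).astype(np.float32);v+=cv2.remap(G[n],q[:,0].reshape(-1,1),q[:,1].reshape(-1,1),1).mean()
    return -v
for ns in(["side"],["top"],["side","top"]):
    r=DE(score,[(.56,.60),(.045,.08),(.1,.3)],args=(ns,W),seed=1,tol=1e-6)
    print(ns,r.x.round(4),np.degrees(r.x[2]).round(2),r.fun)
np.save("wall.npy",r.x)
# overlay
o=[]
for n,(x,y) in(("side",(120,180)),("top",(90,110))):
    im=cv2.imread(f"pics/{n}0.png")[y:y+145,x:x+133];c=cv2.convertScaleAbs(cv2.resize(im,None,fx=3,fy=3,interpolation=2),alpha=1.5)
    for s in W:
        q=(proj(n,s@rot(r.x[2]).T+[r.x[0],r.x[1],.126])-[x,y]+.5)*3
        cv2.polylines(c,[q.astype(int).reshape(-1,1,2)],False,(0,0,255),1)
    o.append(c)
cv2.imwrite("pics/fit.png",np.hstack(o))
E
python3 fit.py
```

```text
['side'] [0.5936 0.0658 0.1577] 9.04 -79.19159698486328
['top'] [0.5942 0.0684 0.1383] 7.92 -68.89524841308594
['side', 'top'] [0.5929 0.0672 0.1356] 7.77 -140.69500732421875
```

View pics/fit.png

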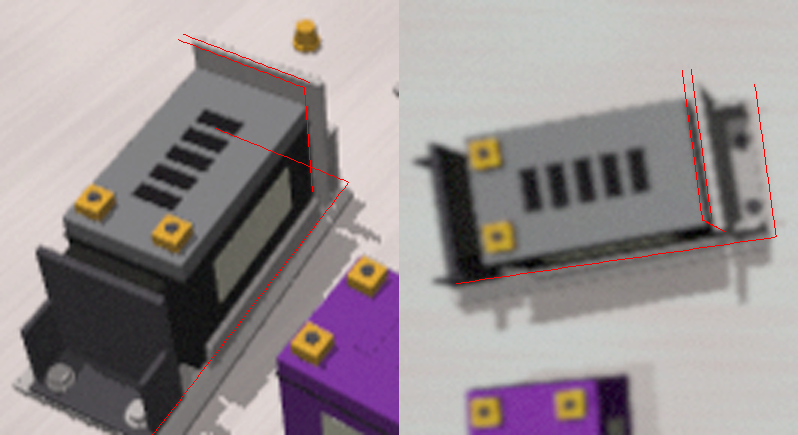

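```bash
cat > fit2.py <<'E'
from h import *
from scipy.optimize import differential_evolution as DE
G={}
for n in("side","top"):
    g=cv2.GaussianBlur(cv2.imread(f"pics/{n}0.png",0).astype(np.float32),(0,0),.8)
    gm=np.hypot(cv2.Sobel(g,5,1,0),cv2.Sobel(g,5,0,1)); G[n]=np.minimum(gm,np.percentile(gm,97))
def S(p):
    g,b=p[3],p[4]; l=-.0435+b;r=.0435+b
    L={"side":[((-.05,0,0),(.05,0,0)),((-.05,-.006,0),(.05,-.006,0)),((.05,0,0),(.05,0,-.012)),((-.05,-.006,0),(-.05,-.006,-.08)),
       ((l,g,-.015),(l,g+.15,-.015)),((r,g,-.015),(r,g+.15,-.015)),((l,g+.15,-.015),(r,g+.15,-.015)),((l,g,-.015),(r,g,-.015))],
       "top":[((-.05,0,0),(.05,0,0)),((-.05,-.006,0),(.05,-.006,0)),((l,g,-.015),(l,g+.15,-.015)),((r,g,-.015),(r,g+.15,-.015)),((l,g,-.015),(r,g,-.015)),((-.058,-.035,-.12),(.058,-.035,-.12))]}
    return {n:np.array([np.linspace(a,c,30) for a,c in L[n]])@rot(p[2]).T+[p[0],p[1],.126] for n in L}
def score(p,ns):
    s=S(p);v=0
    for n in ns:
        q=proj(n,s[n].reshape(-1,3)).astype(np.float32);v+=cv2.remap(G[n],q[:,0].reshape(-1,1),q[:,1].reshape(-1,1),1).mean()
    return -v
for ns in(["side"],["top"],["side","top"]):
    r=DE(score,[(.57,.592),(.05,.07),(.13,.22),(.006,.009),(-.003,.003)],args=(ns,),seed=1,tol=1e-7,popsize=25)
    print(ns,r.x.round(4),np.degrees(r.x[2]).round(2),round(r.fun,1))
s=S(r.x);o=[]
for n,(x,y) in(("side",(120,180)),("top",(90,110))):
    im=cv2.imread(f"pics/{n}0.png")[y:y+145,x:x+133];c=cv2.convertScaleAbs(cv2.resize(im,None,fx=3,fy=3,interpolation=2),alpha=1.5)
    for e in s[n]:cv2.polylines(c,[((proj(n,e)-[x,y]+.5)*3).astype(int).reshape(-1,1,2)],False,(0,0,255),1)
    o.append(c)
cv2.imwrite("pics/fit2.png",np.hstack(o))
E
python3 fit2.py
```

```text
['side'] [0.5821 0.0627 0.1744 0.006  0.003 ] 9.99 -105.4
['top'] [0.5843 0.0606 0.1701 0.0079 0.0013] 9.75 -82.3
['side', 'top'] [0.5829 0.0609 0.1735 0.0074 0.0028] 9.94 -184.3
```

View pics/fit2.png

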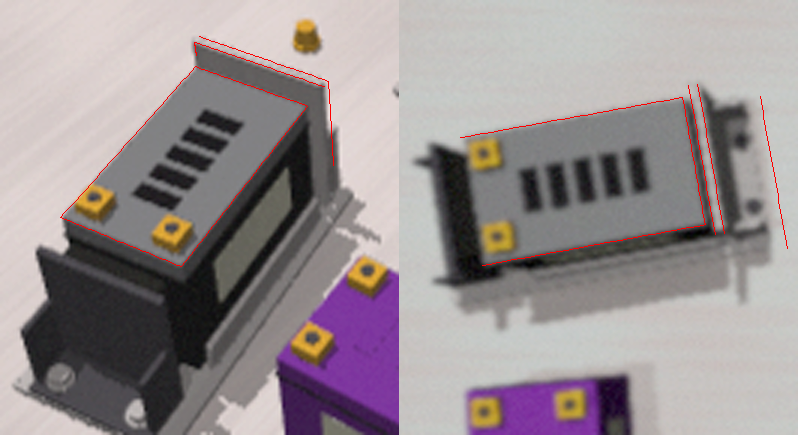

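The overlay now sits on the wall and lid edges. The wall mid edge is at about (0.582, 0.061) m, at the given height of 0.126 m, yaw about 9.9°. The grip is at about (0.461, -0.2135, 0.131), yaw about -0.5°. Moving above the shim.

```bash
python3 -m inch '[{"turn":[0,0,0.35],"travel":[1,-0.57,0],"fingers":1},{"turn":[0,0,0.35],"travel":[1,-0.57,0],"fingers":1},{"turn":[0,0,0.35],"travel":[1,-0.57,0],"fingers":1},{"turn":[0,0,0.35],"travel":[1,-0.57,0],"fingers":1},{"turn":[0,0,0.35],"travel":[1,-0.57,0],"fingers":1},{"turn":[0,0,0.35],"travel":[1,-0.57,0],"fingers":1},{"turn":[0,0,0.35],"travel":[1,-0.57,0],"fingers":1},{"turn":[0,0,0.35],"travel":[1,-0.57,0],"fingers":1},{"turn":[0,0,0.35],"travel":[1,-0.57,0],"fingers":1}]' 40
cat > d.py <<'E'
# usage: d.py x y z yawdeg -> travel/turn numbers from the measured pose
import sys;from h import *;from scipy.spatial.transform import Rotation as Ro
s=get_state();R=Ro.from_quat(s["tcp_rot"]).as_matrix();a=list(map(float,sys.argv[1:]))
d=R.T@(np.array(a[:3])-s["tcp_pos"])/.25
T=np.array(rot(np.radians(a[3])))@np.diag([1,-1,-1]);v=Ro.from_matrix(R.T@T).as_rotvec()/(np.pi/4)
print("travel",d.round(4),"turn",v.round(4),"tcp",s["tcp_pos"].round(4),"F",s["contact_force"].round(2),"w",round(s["gripper_width"],4),"t",s["t"])
E
python3 d.py .461 -.2135 .216 -.5
```

```text
t: 1.55
tcp_pos: [0.3503, -0.3252, 0.2164]
tcp_rot: [1.0, -0.001, 0.0, 0.0]
contact_force: [-0.8, 0.2, 0.6]
gripper_width: 0.0855
gripper_force: 0.0
travel [ 0.4417 -0.4477  0.0016] turn [ 0.0006 -0.0002  0.0082] tcp [ 0.3503 -0.3252  0.2164] F [-0.84  0.16  0.62] w 0.0855 t 1.55
```

```bash
python3 -m inch '[{"turn":[0,0,0],"travel":[0.44,-0.445,0],"fingers":1},{"turn":[0,0,0],"travel":[0.44,-0.445,0],"fingers":1},{"turn":[0,0,0],"travel":[0.44,-0.445,0],"fingers":1},{"turn":[0,0,0],"travel":[0.44,-0.445,0],"fingers":1},{"turn":[0,0,0],"travel":[0.44,-0.445,0],"fingers":1},{"turn":[0,0,0],"travel":[0.44,-0.445,0],"fingers":1},{"turn":[0,0,0],"travel":[0.44,-0.445,0],"fingers":1}]'
python3 - <<'E'
from h import *
o=[]
for n,(x,y) in(("side",(270,100)),("top",(270,170))):
    im=camera(n)[y:y+100,x:x+130,::-1];o.append(cv2.convertScaleAbs(cv2.resize(im,None,fx=3,fy=3,interpolation=2),alpha=1.5))
cv2.imwrite("pics/hover.png",np.hstack(o))
E
python3 d.py .461 -.2135 .130 -.5
```

```text
t: 2.13
tcp_pos: [0.4593, -0.2171, 0.2161]
tcp_rot: [1.0, -0.004, -0.0, 0.0]
contact_force: [0.1, 0.2, 0.1]
gripper_width: 0.0857
gripper_force: 0.0
travel [ 0.0076 -0.0154  0.3448] turn [0.0003 0.0003 0.0004] tcp [ 0.4591 -0.2173  0.2162] F [0.37 0.59 0.07] w 0.0854 t 2.2333
```

View pics/hover.png

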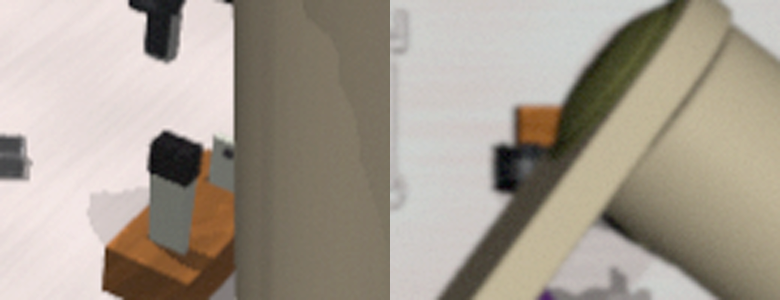

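The open finger is above the black grip (side crop 175,155), and the rack is clear of the fingers. Descending.

```bash
python3 -m inch '[{"turn":[0,0,0],"travel":[0.007,-0.015,0.2],"fingers":1},{"turn":[0,0,0],"travel":[0.007,-0.015,0.2],"fingers":1},{"turn":[0,0,0],"travel":[0.007,-0.015,0.3],"fingers":0.8},{"turn":[0,0,0],"travel":[0.007,-0.015,0.345],"fingers":0.6},{"turn":[0,0,0],"travel":[0.007,-0.015,0.345],"fingers":0.5},{"turn":[0,0,0],"travel":[0.007,-0.015,0.345],"fingers":0.36},{"turn":[0,0,0],"travel":[0.007,-0.015,0.345],"fingers":0.3},{"turn":[0,0,0],"travel":[0.007,-0.015,0.345],"fingers":0.3},{"turn":[0,0,0],"travel":[0.007,-0.015,0.345],"fingers":0.3}]' 40; python3 d.py .461 -.2135 .130 -.5
```

```text
t: 2.98
tcp_pos: [0.4619, -0.2125, 0.1309]
tcp_rot: [1.0, -0.003, 0.001, 0.0]
contact_force: [0.3, 1.3, 0.2]
gripper_width: 0.0256
gripper_force: 0.0
travel [-0.0036  0.0041  0.0036] turn [ 0.0012 -0.0015  0.0032] tcp [ 0.4619 -0.2125  0.1309] F [0.26 1.26 0.16] w 0.0256 t 2.9833
```

```bash
python3 -m inch '[{"turn":[0,0,0],"travel":[0,0,0],"fingers":0.27},{"turn":[0,0,0],"travel":[0,0,0],"fingers":0.25},{"turn":[0,0,0],"travel":[0,0,0],"fingers":0.24},{"turn":[0,0,0],"travel":[0,0,0],"fingers":0.23},{"turn":[0,0,0],"travel":[0,0,0],"fingers":0.23}]' 30; python3 d.py .461 -.2135 .130 -.5
```

```text
t: 3.4
tcp_pos: [0.4622, -0.2127, 0.131]
tcp_rot: [1.0, -0.003, 0.001, 0.001]
contact_force: [0.4, -1.7, 6.3]
gripper_width: 0.0196
gripper_force: 3.2
travel [-0.0048  0.0032  0.0038] turn [ 0.0023 -0.0023  0.0035] tcp [ 0.4622 -0.2127  0.131 ] F [ 0.37 -1.68  6.27] w 0.0196 t 3.4
```

```bash
python3 -m inch '[{"turn":[0,0,0],"travel":[0,0,0],"fingers":0},{"turn":[0,0,0],"travel":[0,0,0],"fingers":0},{"turn":[0,0,0],"travel":[0,0,0],"fingers":0},{"turn":[0,0,0],"travel":[0,0,0],"fingers":0}]' 90; python3 d.py .461 -.2135 .130 -.5;  python3 -m inch '[{"turn":[0,0,0],"travel":[0,0,-0.03],"fingers":0},{"turn":[0,0,0],"travel":[0,0,-0.08],"fingers":0},{"turn":[0,0,0],"travel":[0,0,-0.14],"fingers":0},{"turn":[0,0,0],"travel":[0,0,-0.2],"fingers":0},{"turn":[0,0,0],"travel":[0,0,-0.28],"fingers":0},{"turn":[0,0,0],"travel":[0,0,-0.4],"fingers":0},{"turn":[0,0,0],"travel":[0,0,-0.54],"fingers":0},{"turn":[0,0,0],"travel":[0,0,-0.62],"fingers":0},{"turn":[0,0,0],"travel":[0,0,-0.62],"fingers":0},{"turn":[0,0,0],"travel":[0,0,-0.62],"fingers":0}]'
python3 - <<'E'
from h import *
o=[]
for n,(x,y) in(("side",(250,40)),("top",(270,150))):
    im=camera(n)[y:y+150,x:x+130,::-1];o.append(cv2.convertScaleAbs(cv2.resize(im,None,fx=3,fy=3,interpolation=2),alpha=1.5))
cv2.imwrite("pics/lift.png",np.hstack(o))
E
python3 d.py .5825 .061 .286 9.9
```

```text
t: 3.73
tcp_pos: [0.4622, -0.2128, 0.1307]
tcp_rot: [1.0, -0.003, 0.001, 0.001]
contact_force: [1.3, -3.5, 6.0]
gripper_width: 0.0001
gripper_force: 2.9
travel [-0.0047  0.0027  0.0028] turn [ 0.0024 -0.0021  0.0033] tcp [ 0.4622 -0.2128  0.1307] F [ 1.26 -3.45  6.03] w 0.0001 t 3.7333
t: 4.57
tcp_pos: [0.4616, -0.2118, 0.2856]
tcp_rot: [1.0, -0.003, 0.0, 0.0]
contact_force: [0.3, 0.8, 0.2]
gripper_width: -0.0003
gripper_force: 0.0
travel [ 0.4786 -1.0934 -0.0077] turn [-0.0025  0.0024 -0.2276] tcp [ 0.4612 -0.2116  0.2838] F [-0.39 -1.66 -0.35] w -0.0001 t 4.6667
```

View pics/lift.png

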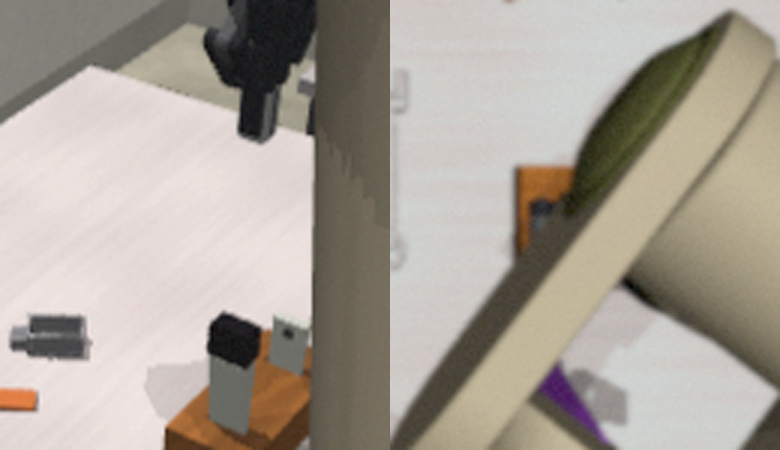

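The lift crop shows that the grasp missed: the shut fingers are empty at side crop (258,135), and the shim still stands in the rack with its grip at (233,338). I re-measure the finger and the grip in the same pictures.

Run:
```python
from h import *
s=get_state();p=s["tcp_pos"]
print("tip proj side crop",(proj("side",p-[0,0,.017])-[250,40]+.5)*3,"top",(proj("top",p-[0,0,.017])))
g=np.array([.461,-.2135,.131])
print("grip centre crop",(proj("side",g)-[250,40]+.5)*3,"top of grip",(proj("side",g+[0,0,.015])-[250,40]+.5)*3)
# picture corners of grip top face: left-rear, right-rear, right-front, left-front
for q in[(225,313),(262,328),(248,344),(209,328)]:
    print(ray("side",(q[0]/3+250-.5,q[1]/3+40-.5),.146).round(4))
```

```text
tip proj side crop [[252.47482453 181.89272159]] top [[343.71037015 224.34404224]]
grip centre crop [[235.45011017 341.26640902]] top of grip [[237.35154857 324.89563891]]
[ 0.4759 -0.2211  0.146 ]
[ 0.4445 -0.2207  0.146 ]
[ 0.4432 -0.1977  0.146 ]
[ 0.4759 -0.198   0.146 ]
```

Run:
```python
from h import *
s=get_state();p=s["tcp_pos"]
im=cv2.cvtColor(camera("side"),cv2.COLOR_RGB2GRAY).astype(int)
ref=cv2.imread("pics/side0.png",0).astype(int)
d=(ref-im)>40
for r in range(70,112,2):
    c=np.flatnonzero(d[r,315:352]);print(r,(c.min()+315,c.max()+315,len(c)) if len(c) else None)
for h in(-.017,0,.01,.02,.03):print(h,proj("side",p+[0,0,h]).round(1))
print(p,s["joint_pos"].round(3),s["gripper_width"])
```

```text
70 (np.int64(330), np.int64(342), 13)
72 (np.int64(330), np.int64(342), 13)
74 (np.int64(330), np.int64(342), 11)
76 (np.int64(330), np.int64(341), 11)
78 (np.int64(330), np.int64(341), 10)
80 (np.int64(330), np.int64(341), 12)
82 (np.int64(329), np.int64(341), 13)
84 (np.int64(329), np.int64(341), 13)
86 (np.int64(330), np.int64(340), 11)
88 (np.int64(336), np.int64(337), 2)
90 None
92 None
94 None
96 None
98 None
100 None
102 None
104 None
106 None
108 None
110 None
-0.017 [[333.7 100.1]]
0 [[334.5  92.7]]
0.01 [[335.   88.3]]
0.02 [[335.5  83.8]]
0.03 [[336.1  79.2]]
[ 0.46119895 -0.21163653  0.28383526] [-0.664  0.265  1.275  0.     1.605  0.913] -9.44780395599379e-05
```

Finger pixels end at row 87 or 88, so the real fingertips stand about 14 mm above the reported TCP, not 17 mm below it. The 6 N touch on the grip top at z = 0.131 agrees. The lateral position is right, so I grasp about 33 mm lower and let the touch confirm it.

```bash
python3 -m inch '[{"turn":[0,0,0],"travel":[0,0,0.1],"fingers":1},{"turn":[0,0,0],"travel":[0,0,0.1],"fingers":1},{"turn":[0,0,0],"travel":[0,0,0.1],"fingers":1},{"turn":[0,0,0],"travel":[0,0,0.25],"fingers":1},{"turn":[0,0,0],"travel":[0,0,0.4],"fingers":1},{"turn":[0,0,0],"travel":[0,0,0.5],"fingers":1},{"turn":[0,0,0],"travel":[0,0,0.58],"fingers":1},{"turn":[0,0,0],"travel":[0,0,0.66],"fingers":0.9},{"turn":[0,0,0],"travel":[0,0,0.72],"fingers":0.7},{"turn":[0,0,0],"travel":[0,0,0.75],"fingers":0.6},{"turn":[0,0,0],"travel":[0,0,0.75],"fingers":0.4},{"turn":[0,0,0],"travel":[0,0,0.75],"fingers":0.32},{"turn":[0,0,0],"travel":[0,0,0.75],"fingers":0.3},{"turn":[0,0,0],"travel":[0,0,0.75],"fingers":0.3}]' 30; python3 d.py .461 -.2125 .0975 -.5
python3 -m inch '[{"turn":[0,0,0],"travel":[0,0,0],"fingers":0.27},{"turn":[0,0,0],"travel":[0,0,0],"fingers":0.25},{"turn":[0,0,0],"travel":[0,0,0],"fingers":0.24},{"turn":[0,0,0],"travel":[0,0,0],"fingers":0.22},{"turn":[0,0,0],"travel":[0,0,0],"fingers":0.2},{"turn":[0,0,0],"travel":[0,0,0],"fingers":0.2}]' 30
```

```text
t: 5.88
tcp_pos: [0.4622, -0.2127, 0.0986]
tcp_rot: [1.0, -0.003, 0.001, 0.001]
contact_force: [-0.2, -0.9, 0.6]
gripper_width: 0.0255
gripper_force: 0.5
travel [-0.0049 -0.0006  0.0044] turn [ 0.002  -0.0022  0.0034] tcp [ 0.4622 -0.2127  0.0986] F [-0.21 -0.91  0.56] w 0.0255 t 5.8833
t: 6.38
tcp_pos: [0.4625, -0.2145, 0.0989]
tcp_rot: [1.0, -0.003, 0.001, 0.003]
contact_force: [-2.1, -8.3, 3.8]
gripper_width: 0.02
gripper_force: 29.1
```

```bash
python3 -m inch '[{"turn":[0,0,0],"travel":[0,0.008,0],"fingers":0},{"turn":[0,0,0],"travel":[0,0.008,0],"fingers":0},{"turn":[0,0,0],"travel":[0,0.008,0],"fingers":0},{"turn":[0,0,0],"travel":[0,0.008,0],"fingers":0}]' 100;python3 d.py .461 -.2125 .0975 -.5;  python3 -m inch '[{"turn":[0,0,0],"travel":[0,0,-0.02],"fingers":0},{"turn":[0,0,0],"travel":[0,0,-0.04],"fingers":0},{"turn":[0,0,0],"travel":[0,0,-0.08],"fingers":0},{"turn":[0,0,0],"travel":[0,0,-0.12],"fingers":0},{"turn":[0,0,0],"travel":[0,0,-0.16],"fingers":0},{"turn":[0,0,0],"travel":[0,0,-0.2],"fingers":0},{"turn":[0,0,0],"travel":[0,0,-0.3],"fingers":0},{"turn":[0,0,0],"travel":[0,0,-0.4],"fingers":0},{"turn":[0,0,0],"travel":[0,0,-0.54],"fingers":0},{"turn":[0,0,0],"travel":[0,0,-0.68],"fingers":0},{"turn":[0,0,0],"travel":[0,0,-0.74],"fingers":0},{"turn":[0,0,0],"travel":[0,0,-0.76],"fingers":0},{"turn":[0,0,0],"travel":[0,0,-0.76],"fingers":0}]'
python3 d.py .5825 .061 .286 9.9
```

```text
t: 6.72
tcp_pos: [0.4624, -0.2155, 0.0991]
tcp_rot: [1.0, -0.003, 0.001, 0.002]
contact_force: [-1.3, -3.2, 7.8]
gripper_width: 0.0189
gripper_force: 97.5
travel [-0.0058 -0.012   0.0065] turn [ 0.0049 -0.0035  0.0035] tcp [ 0.4624 -0.2155  0.0991] F [-1.29 -3.15  7.77] w 0.0189 t 6.7167
t: 7.8
tcp_pos: [0.4617, -0.2138, 0.2882]
tcp_rot: [1.0, -0.003, 0.001, 0.0]
contact_force: [0.1, 0.1, -1.3]
gripper_width: 0.0189
gripper_force: 97.8
travel [ 0.4769 -1.1019  0.0093] turn [ 0.0004 -0.0015 -0.2274] tcp [ 0.4617 -0.2138  0.2882] F [ 0.09  0.1  -1.3 ] w 0.0189 t 7.8
```

Holding at 98 N with width 19 mm. Carrying it towards the cradle, high up.

```bash
python3 -m inch '[{"turn":[0,0,-0.1],"travel":[0.06,-0.12,0],"fingers":0},{"turn":[0,0,-0.2],"travel":[0.12,-0.26,0],"fingers":0},{"turn":[0,0,-0.227],"travel":[0.2,-0.4,0],"fingers":0},{"turn":[0,0,-0.227],"travel":[0.28,-0.56,0],"fingers":0},{"turn":[0,0,-0.227],"travel":[0.36,-0.72,0],"fingers":0},{"turn":[0,0,-0.227],"travel":[0.42,-0.86,0],"fingers":0},{"turn":[0,0,-0.227],"travel":[0.44,-0.95,0],"fingers":0},{"turn":[0,0,-0.227],"travel":[0.45,-1,0],"fingers":0},{"turn":[0,0,-0.227],"travel":[0.45,-1,0],"fingers":0},{"turn":[0,0,-0.227],"travel":[0.45,-1,0],"fingers":0},{"turn":[0,0,-0.227],"travel":[0.45,-1,0],"fingers":0}]'
python3 d.py .5799 .0758 .286 9.9
```

```text
t: 8.72
tcp_pos: [0.5753, 0.034, 0.2868]
tcp_rot: [0.996, 0.085, -0.001, -0.0]
contact_force: [-0.8, 0.6, -0.8]
gripper_width: 0.0188
gripper_force: 97.8
travel [ 0.0467 -0.1615  0.0033] turn [-0.0002  0.0018 -0.0023] tcp [0.5753 0.034  0.2868] F [-0.79  0.63 -0.78] w 0.0188 t 8.7167
```

```bash
python3 -m inch '[{"turn":[0,0,0],"travel":[0.02,-0.06,0],"fingers":0},{"turn":[0,0,0],"travel":[0.04,-0.12,0],"fingers":0},{"turn":[0,0,-0.002],"travel":[0.046,-0.16,0],"fingers":0},{"turn":[0,0,-0.002],"travel":[0.046,-0.16,0.05],"fingers":0},{"turn":[0,0,-0.002],"travel":[0.046,-0.16,0.08],"fingers":0},{"turn":[0,0,-0.002],"travel":[0.046,-0.16,0.1],"fingers":0},{"turn":[0,0,-0.002],"travel":[0.046,-0.16,0.1],"fingers":0},{"turn":[0,0,-0.002],"travel":[0.046,-0.16,0.1],"fingers":0}]'
python3 d.py .5799 .0758 .286 9.9
python3 - <<'E'
from h import *
p=get_state()["tcp_pos"];Rz=rot(np.radians(9.9));g=p+[0,0,.032]
V=[[sx*.017,sy*.01,sz*.015] for sz in(-1,1) for sx,sy in((-1,-1),(1,-1),(1,1),(-1,1))]
V+=[[sx*.015,y,z] for z,t in((-.015,.0195),(-.125,.004)) for sx,y in((-1,-.01),(1,-.01),(1,-.01+t),(-1,-.01+t))]
E_=[(i+k,(i+1)%4+k) for k in(0,4,8,12) for i in range(4)]+[(i+k,i+k+4) for k in(0,8) for i in range(4)]
o=[]
for n in("side","top"):
    q=proj(n,np.array(V)@Rz.T+g);c0=proj(n,g-[0,0,.06])[0].astype(int);x,y=c0-[40,50]
    im=camera(n)[:,:,::-1]; x=max(x,0);y=max(y,0)
    c=cv2.convertScaleAbs(cv2.resize(im[y:y+100,x:x+80],(400,500),interpolation=2),alpha=1.5)
    c2=c.copy()
    if n=="side":
      for i,j in E_[8:]:cv2.line(c2,(((q[i]-[x,y]+.5)*5).astype(int)).tolist(),(((q[j]-[x,y]+.5)*5).astype(int)).tolist(),(0,0,255),1)
    o.append(c2);print(n,x,y)
cv2.imwrite("pics/hold.png",np.hstack(o))
E
```

```text
t: 9.38
tcp_pos: [0.5801, 0.076, 0.2624]
tcp_rot: [0.996, 0.086, -0.0, -0.0]
contact_force: [0.1, 0.7, -0.4]
gripper_width: 0.0188
gripper_force: 97.8
travel [-0.001   0.0004 -0.0942] turn [-0.0001  0.0006  0.0001] tcp [0.5801 0.076  0.2624] F [ 0.09  0.7  -0.41] w 0.0188 t 9.3833
side 156 112
top 131 106
```

View pics/hold.png

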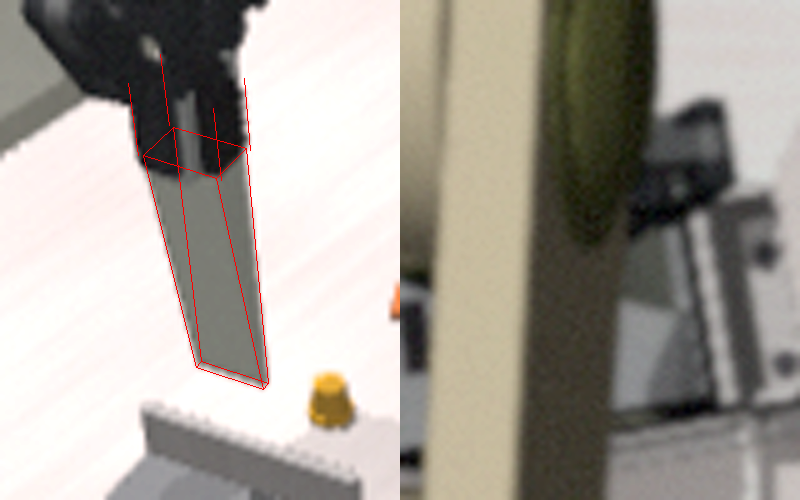

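The shim hangs upright and matches the wireframe, with the tip about 3 mm high (side crop 232,372) and its flat face towards the wall. Lowering to just below the wall's top, over the battery.

```bash
python3 -m inch '[{"turn":[0,0,0],"travel":[0,0,0.08],"fingers":0},{"turn":[0,0,0],"travel":[0,0,0.14],"fingers":0},{"turn":[0,0,0],"travel":[0,0,0.18],"fingers":0},{"turn":[0,0,0],"travel":[0,0,0.2],"fingers":0},{"turn":[0,0,0],"travel":[0,0,0.21],"fingers":0},{"turn":[0,0,0],"travel":[0,0,0.21],"fingers":0},{"turn":[0,0,0],"travel":[0,0,0.21],"fingers":0}]'
python3 d.py .5799 .0758 .209 9.9
python3 -m inch '[{"turn":[0,0,0],"travel":[0,0.005,0],"fingers":0},{"turn":[0,0,0],"travel":[0,0.01,0],"fingers":0},{"turn":[0,0,0],"travel":[0,0.014,0],"fingers":0},{"turn":[0,0,0],"travel":[0,0.016,0],"fingers":0},{"turn":[0,0,0],"travel":[0,0.016,0],"fingers":0},{"turn":[0,0,0],"travel":[0,0.016,0],"fingers":0}]'
python3 d.py .5799 .0758 .209 9.9
```

```text
t: 10.07
tcp_pos: [0.5805, 0.0765, 0.2107]
tcp_rot: [0.996, 0.087, 0.001, 0.0]
contact_force: [-0.2, -0.9, -0.2]
gripper_width: 0.0185
gripper_force: 97.8
travel [-0.0028  0.0024  0.0069] turn [ 0.0004 -0.0015  0.0013] tcp [0.5805 0.0765 0.2107] F [-0.25 -0.94 -0.21] w 0.0185 t 10.0667
t: 10.57
tcp_pos: [0.5809, 0.0726, 0.21]
tcp_rot: [0.996, 0.087, 0.0, -0.0]
contact_force: [0.1, -0.3, -0.9]
gripper_width: 0.0185
gripper_force: 97.8
travel [-0.0017 -0.0135  0.0041] turn [-0.     -0.0001  0.0011] tcp [0.5809 0.0726 0.21  ] F [ 0.1  -0.26 -0.9 ] w 0.0185 t 10.5667
```

```bash
for i in 1 2; do python3 -m inch '[{"turn":[0,0,0],"travel":[0,0.004,0],"fingers":0},{"turn":[0,0,0],"travel":[0,0.006,0],"fingers":0},{"turn":[0,0,0],"travel":[0,0.006,0],"fingers":0}]' >/dev/null; python3 d.py .5799 .0758 .209 9.9; done
```

```text
travel [-0.0015 -0.0176  0.0042] turn [-0.0014 -0.0001  0.0015] tcp [0.581  0.0715 0.21  ] F [-1.17  3.02  0.45] w 0.0187 t 10.8167
travel [-0.0015 -0.02    0.0045] turn [-0.0037 -0.0003  0.0021] tcp [0.5811 0.0709 0.2101] F [-0.89  7.36  1.41] w 0.0185 t 11.0667
```

The wall face is felt at about y = 0.072, close to the 0.071 estimated. I ease to a light press and go down.

```bash
python3 -m inch '[{"turn":[0,0,0],"travel":[0,-0.006,0],"fingers":0},{"turn":[0,0,0],"travel":[0,-0.006,0.01],"fingers":0},{"turn":[0,0,0],"travel":[0,-0.006,0.02],"fingers":0},{"turn":[0,0,0],"travel":[0,-0.006,0.03],"fingers":0},{"turn":[0,0,0],"travel":[0,-0.006,0.04],"fingers":0},{"turn":[0,0,0],"travel":[0,-0.006,0.05],"fingers":0}]'
python3 d.py .5799 .0758 .209 9.9
python3 -m inch '[{"turn":[0,0,0],"travel":[0,0,0.01],"fingers":0},{"turn":[0,0,0],"travel":[0,0,0.02],"fingers":0},{"turn":[0,0,0],"travel":[0,0,0.03],"fingers":0},{"turn":[0,0,0],"travel":[0,0,0.04],"fingers":0}]'
python3 d.py .5799 .0758 .209 9.9
```

```text
t: 11.57
tcp_pos: [0.5811, 0.0714, 0.1972]
tcp_rot: [0.996, 0.087, -0.0, -0.0]
contact_force: [-0.9, 5.4, 1.8]
gripper_width: 0.0185
gripper_force: 98.3
travel [-0.0016 -0.0183 -0.0471] turn [-0.0008 -0.      0.0013] tcp [0.5811 0.0714 0.1972] F [-0.95  5.44  1.85] w 0.0185 t 11.5667
t: 11.9
tcp_pos: [0.5811, 0.0714, 0.1872]
tcp_rot: [0.996, 0.087, -0.0, -0.0]
contact_force: [-1.1, 5.3, 2.4]
gripper_width: 0.0184
gripper_force: 98.3
travel [-0.0016 -0.0184 -0.0871] turn [-0.0007  0.      0.0013] tcp [0.5811 0.0714 0.1872] F [-1.11  5.32  2.37] w 0.0184 t 11.9
```

```bash
for i in 1 2 3; do python3 -m inch '[{"turn":[0,0,0],"travel":[0,0,0.008],"fingers":0},{"turn":[0,0,0],"travel":[0,0,0.016],"fingers":0},{"turn":[0,0,0],"travel":[0,0,0.024],"fingers":0}]'>/dev/null
python3 d.py .5799 .0758 .209 9.9; done
```

```text
travel [-0.003  -0.0186 -0.1071] turn [-0.0003 -0.0023  0.0013] tcp [0.5815 0.0714 0.1822] F [-1.15  6.19  9.17] w 0.0188 t 12.15
travel [-0.0037 -0.0186 -0.1299] turn [-0.0001 -0.0035  0.0013] tcp [0.5817 0.0714 0.1765] F [-0.91  5.84  9.17] w 0.0189 t 12.4
travel [-0.0038 -0.0188 -0.1539] turn [-0.0001 -0.0036  0.0012] tcp [0.5817 0.0714 0.1705] F [-1.07  5.23  8.97] w 0.0185 t 12.65
```

```bash
for i in 1 2 3 4 5; do python3 -m inch '[{"turn":[0,0,0],"travel":[0,0,0.006],"fingers":0},{"turn":[0,0,0],"travel":[0,0,0.012],"fingers":0}]'>/dev/null
python3 d.py .5799 .0758 .209 9.9; done
```

```text
travel [-0.0038 -0.0187 -0.1659] turn [-0.0001 -0.0036  0.0013] tcp [0.5818 0.0714 0.1675] F [-0.28  5.32  9.78] w 0.0183 t 12.8167
travel [-0.0038 -0.0188 -0.1779] turn [-0.0001 -0.0036  0.0013] tcp [0.5818 0.0714 0.1645] F [-1.14  6.06  8.29] w 0.0185 t 12.9833
travel [-0.0037 -0.0189 -0.19  ] turn [-0.0001 -0.0035  0.0012] tcp [0.5818 0.0713 0.1615] F [0.36 5.05 9.18] w 0.0188 t 13.15
travel [-0.0037 -0.0189 -0.2021] turn [-0.     -0.0035  0.0013] tcp [0.5818 0.0713 0.1585] F [-1.69  4.26  8.5 ] w 0.0183 t 13.3167
travel [-0.0042 -0.0191 -0.2126] turn [ 0.0002 -0.0043  0.0012] tcp [0.5819 0.0713 0.1558] F [-0.25  4.44 12.33] w 0.0189 t 13.4833
```

The drag has begun to climb from the even 9 N, so the battery is on the buffer. Small steps now.

```bash
for i in 1 2; do python3 -m inch '[{"turn":[0,0,0],"travel":[0,0,0.004],"fingers":0},{"turn":[0,0,0],"travel":[0,0,0.008],"fingers":0}]'>/dev/null
python3 d.py .5799 .0758 .209 9.9; done
```

```text
travel [-0.0047 -0.0194 -0.2183] turn [ 0.0005 -0.0055  0.0011] tcp [0.5821 0.0712 0.1544] F [-1.32  3.99 16.64] w 0.0185 t 13.65
travel [-0.0055 -0.0196 -0.224 ] turn [ 0.0008 -0.0068  0.001 ] tcp [0.5824 0.0712 0.153 ] F [-1.31  3.5  18.94] w 0.0186 t 13.8167
```

```bash
python3 -m inch '[{"turn":[0,0,0],"travel":[0,0,0.004],"fingers":0},{"turn":[0,0,0],"travel":[0,0,0.008],"fingers":0}]'>/dev/null
python3 d.py .5799 .0758 .209 9.9
```

```text
travel [-0.0062 -0.0198 -0.2297] turn [ 0.0011 -0.0082  0.001 ] tcp [0.5827 0.0712 0.1516] F [-2.92  3.38 22.97] w 0.0185 t 13.9833
```

22-23 N while moving: firm. I unload the arm before opening.

```bash
python3 -m inch '[{"turn":[0,0,0],"travel":[0,0,-0.004],"fingers":0},{"turn":[0,0,0],"travel":[0,0,-0.008],"fingers":0},{"turn":[0,0,0],"travel":[0,-0.001,-0.01],"fingers":0},{"turn":[0,0,0],"travel":[0,-0.001,-0.012],"fingers":0},{"turn":[0,0,0],"travel":[0,-0.001,-0.012],"fingers":0}]'>/dev/null
python3 d.py .5799 .0758 .209 9.9
```

```text
travel [-0.0046 -0.0193 -0.2296] turn [ 0.0004 -0.003   0.001 ] tcp [0.582  0.0713 0.1516] F [3.78 3.96 2.36] w 0.0188 t 14.4
```

```bash
python3 -m inch '[{"turn":[0,0,0],"travel":[0,0,0],"fingers":0},{"turn":[0,0,0],"travel":[0,0,0],"fingers":0},{"turn":[0,0,0],"travel":[0,0,0],"fingers":0.25},{"turn":[0,0,0],"travel":[0,0,0],"fingers":0.35},{"turn":[0,0,0],"travel":[0,0,0],"fingers":0.6},{"turn":[0,0,0],"travel":[0,0,0],"fingers":0.9},{"turn":[0,0,0],"travel":[0,0,0],"fingers":0.9},{"turn":[0,0,0],"travel":[0,0,0],"fingers":0.9}]' 20
python3 d.py .5799 .0758 .209 9.9
python3 -m inch '[{"turn":[0,0,0],"travel":[0,0,-0.05],"fingers":0.9},{"turn":[0,0,0],"travel":[0,0,-0.1],"fingers":0.9},{"turn":[0,0,0],"travel":[0,0,-0.2],"fingers":0.9},{"turn":[0,0,0],"travel":[0,0,-0.32],"fingers":0.9},{"turn":[0,0,0],"travel":[0,0,-0.46],"fingers":0.9},{"turn":[0,0,0],"travel":[0,0,-0.5],"fingers":0.9},{"turn":[0,0,0],"travel":[0,0,-0.5],"fingers":0.9},{"turn":[0,0,0],"travel":[0,0,-0.5],"fingers":0.9},{"turn":[0,0,0],"travel":[0,0,-0.5],"fingers":0.9}]'
python3 - <<'E'
from h import *
V=[[sx*.017,sy*.01,sz*.015] for sz in(-1,1) for sx,sy in((-1,-1),(1,-1),(1,1),(-1,1))]
V+=[[sx*.015,y,z] for z,t in((-.015,.0195),(-.06,.0132)) for sx,y in((-1,-.01),(1,-.01),(1,-.01+t),(-1,-.01+t))]
E_=[(i+k,(i+1)%4+k) for k in(0,4,8,12) for i in range(4)]+[(i+k,i+k+4) for k in(0,8) for i in range(4)]
g=np.array([.582,.0713,.185]);q=proj("side",np.array(V)@rot(np.radians(9.9)).T+g)
im=camera("side")[:,:,::-1];x,y=130,120
c=cv2.convertScaleAbs(cv2.resize(im[y:y+120,x:x+110],None,fx=4,fy=4,interpolation=2),alpha=1.5);d=c[:, :360].copy();c=c[:,:360]
for i,j in E_:cv2.line(d,((q[i]-[x,y]+.5)*4).astype(int).tolist(),((q[j]-[x,y]+.5)*4).astype(int).tolist(),(0,0,255),1)
cv2.imwrite("pics/end.png",np.hstack([c,d]))
E
python3 d.py .5799 .0758 .209 9.9
```

```text
t: 15.07
tcp_pos: [0.5809, 0.0713, 0.1513]
tcp_rot: [0.996, 0.087, -0.0, 0.0]
contact_force: [-0.3, -0.3, -0.0]
gripper_width: 0.0758
gripper_force: 0.0
travel [-0.0011 -0.0186 -0.2307] turn [0.0003 0.0007 0.0012] tcp [0.5809 0.0713 0.1513] F [-0.32 -0.34 -0.04] w 0.0758 t 15.0667
t: 15.82
tcp_pos: [0.5805, 0.0714, 0.2747]
tcp_rot: [0.996, 0.087, -0.002, -0.0]
contact_force: [-0.9, 0.7, 0.5]
gripper_width: 0.0767
gripper_force: 0.0
travel [ 0.0014 -0.0176  0.2626] turn [-0.001   0.0043  0.0012] tcp [0.5805 0.0714 0.2746] F [ 0.27 -0.23  0.29] w 0.077 t 15.8667
```

View pics/end.png

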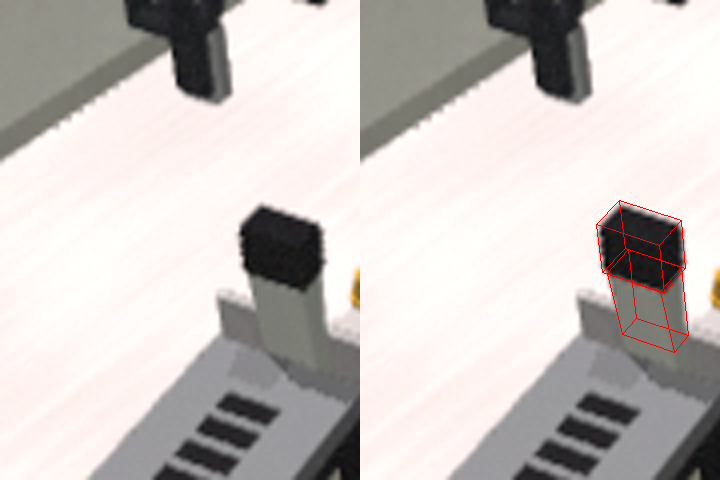

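The shim stands upright and centred at the wall (crop 285,250), with the battery and the rest undisturbed. I check firmness with a gentle press on the grip's top using shut fingers.

```bash
python3 -m inch '[{"turn":[0,0,0],"travel":[0,0,0],"fingers":0},{"turn":[0,0,0],"travel":[0,0,0],"fingers":0},{"turn":[0,0,0],"travel":[0,0,0.1],"fingers":0},{"turn":[0,0,0],"travel":[0,0,0.2],"fingers":0},{"turn":[0,0,0],"travel":[0,0,0.26],"fingers":0},{"turn":[0,0,0],"travel":[0,0,0.3],"fingers":0},{"turn":[0,0,0],"travel":[0,0,0.32],"fingers":0},{"turn":[0,0,0],"travel":[0,0,0.33],"fingers":0},{"turn":[0,0,0],"travel":[0,0,0.33],"fingers":0}]'>/dev/null
python3 d.py .5799 .0758 .209 9.9
for i in 1 2 3; do python3 -m inch '[{"turn":[0,0,0],"travel":[0,0,0.004],"fingers":0},{"turn":[0,0,0],"travel":[0,0,0.008],"fingers":0}]'>/dev/null
python3 d.py .5799 .0758 .209 9.9; done
```

```text
travel [-0.0024 -0.0184 -0.0593] turn [ 0.0001 -0.0005  0.0013] tcp [0.5813 0.0714 0.1942] F [ 0.3   0.23 -0.41] w 0.0004 t 16.6167
travel [-0.003  -0.0186 -0.0648] turn [ 0.0006 -0.0021  0.0013] tcp [0.5815 0.0713 0.1928] F [-0.59 -0.12  0.39] w 0.0002 t 16.7833
travel [-0.002  -0.0183 -0.0748] turn [ 0.0002 -0.0009  0.0012] tcp [0.5812 0.0714 0.1903] F [-0.36 -0.06 -0.59] w 0.0 t 16.95
travel [-0.0017 -0.0182 -0.0841] turn [ 0.     -0.0002  0.0012] tcp [0.5811 0.0714 0.188 ] F [ 0.31 -0.28 -0.59] w 0.0004 t 17.1167
```

```bash
for i in 1 2 3 4; do python3 -m inch '[{"turn":[0,0,0],"travel":[0,0,0.004],"fingers":0},{"turn":[0,0,0],"travel":[0,0,0.006],"fingers":0}]'>/dev/null
python3 d.py .5799 .0758 .209 9.9; done
```

```text
travel [-0.0015 -0.0182 -0.0908] turn [-0.0001  0.0003  0.0012] tcp [0.581  0.0714 0.1863] F [-0.09 -0.02 -0.58] w 0.0002 t 17.2833
travel [-0.0015 -0.0182 -0.0966] turn [-0.      0.0002  0.0012] tcp [0.5811 0.0714 0.1849] F [-0.44  0.28 -0.25] w 0.0003 t 17.45
travel [-0.0016 -0.0182 -0.1025] turn [-0.      0.      0.0013] tcp [0.5811 0.0714 0.1834] F [0.17 0.04 1.84] w -0.0002 t 17.6167
travel [-0.0033 -0.0183 -0.1048] turn [ 0.0004 -0.0026  0.0013] tcp [0.5816 0.0714 0.1828] F [0.27 1.21 6.77] w 0.0 t 17.7833
```

```bash
for i in 1 2 3; do python3 -m inch '[{"turn":[0,0,0],"travel":[0,0,0.003],"fingers":0},{"turn":[0,0,0],"travel":[0,0,0.004],"fingers":0}]'>/dev/null
python3 d.py .5799 .0758 .209 9.9; done
```

```text
travel [-0.0041 -0.0184 -0.1061] turn [ 0.0007 -0.0041  0.0013] tcp [0.5818 0.0714 0.1825] F [-0.24  1.21  9.79] w -0.0002 t 17.95
travel [-0.0051 -0.0183 -0.1073] turn [ 0.0011 -0.0059  0.0014] tcp [0.5821 0.0715 0.1822] F [-0.9   1.1  13.62] w 0.0002 t 18.1167
travel [-0.0061 -0.0185 -0.1089] turn [ 0.0014 -0.0075  0.0014] tcp [0.5824 0.0715 0.1818] F [-0.87  0.46 17.15] w 0.0 t 18.2833
```

It holds 17 N with no slip, so it is firm. Retracting and handing in.

```bash
python3 -m inch '[{"turn":[0,0,0],"travel":[0,0,-0.02],"fingers":0},{"turn":[0,0,0],"travel":[0,0,-0.06],"fingers":0},{"turn":[0,0,0],"travel":[0,0,-0.16],"fingers":0},{"turn":[0,0,0],"travel":[0,0,-0.3],"fingers":0},{"turn":[0,0,0],"travel":[0,0,-0.36],"fingers":0},{"turn":[0,0,0],"travel":[0,0,-0.36],"fingers":0},{"turn":[0,0,0],"travel":[0,0,-0.36],"fingers":0}]'
python3 - <<'E'
from h import *
a=cv2.imread("pics/end.png")[180:,:360];im=camera("side")[:,:,::-1];c=cv2.convertScaleAbs(cv2.resize(im[120:240,130:240],None,fx=4,fy=4,interpolation=2),alpha=1.5)[180:,:360]
print("diff",np.abs(a.astype(int)-c).mean(), np.percentile(np.abs(a.astype(int)-c),99))
print(job.finish_job())
E
```

```text
t: 18.87
tcp_pos: [0.5811, 0.0713, 0.2694]
tcp_rot: [0.996, 0.087, 0.0, 0.0]
contact_force: [0.1, 0.1, -0.1]
gripper_width: 0.0002
gripper_force: 0.0
diff 2.150212962962963 33.0
the job is handed in; nothing more can be done
None
```

The shim is in the gap, firm and upright, about 65 mm below the wall's edge by my estimate: I stopped at 23 N of down-push and, once released, it held a 17 N press; the job was handed in at about 19 s (a first grasp closed above the grip and was redone lower).

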